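# Drop the prop and lower the flute case lid on the back of the fingers

### The job

The glazed lid of the flute case is propped open on a brass rod. With the fingers waiting just under the lid's front edge, sweep the rod sideways until it falls flat inside the case, catch the dropping lid on the back of the fingers while it is still well open, and lower it gently all the way shut without letting it slam. Touch the lid only from beneath: do not grip it, press on its top or raise it higher; leave the flutes and everything else on the bench as they are, and finish clear of the case.

Things in the scene. Friction and masses are not known exactly. Their poses are not given: they have to be found in the camera images.
- case: Dark wooden flute case standing fixed on the bench: 190 mm deep (its x), 460 mm long (its y), rim 75 mm high, walls 10 mm thick, open on top. Origin: centre of its underside; x points from its front wall (at x = -95 mm, towards the robot) to its hinged back wall, y along its length to the left as seen from the robot, z up. Its yaw on the bench varies
- lid (a joint): Opening angle of the glazed lid in rad: 0 shut on the rim, about 0.88 at the start, resting on the prop. Free hinge along y at case (95, any y, 75.5) mm, no spring and almost no friction: unsupported it falls and slams. The lid weighs 0.55 to 0.85 kg; about half of that bears at its front edge (2 to 4 N)
- lid_frame: The lid's wooden frame, 11 mm thick, 468 mm wide: carry it by its flat underside, its plane z = 0. Origin on the hinge line at mid-length; it reaches 212 mm along its own -x to the front edge, the last 55 mm a solid front rail, then glass. Shut, the edge stands 22 mm out past the front wall at 75.5 mm height, so fingers can go down under it in front of the case
- lid_top: The lid's upper side: thin top moulding and glass pane, 11 to 14 mm above the underside; not to be touched. Same origin and axes as lid_frame
- lid_edge (a point): Middle of the lower front edge of the lid (on lid_frame's underside, 212 mm from the hinge line)
- prop (a joint): Angle of the brass prop rod in rad: 1.67 standing at its stop (start; leaning 0.10 past upright towards case +y, kept there by the lid's weight), 0 folded flat inside the front wall, wholly below the rim, y = 100 to -65 mm. Pivot at case (-78, 100, 62) mm; it swings in a plane holding case y and leaning 0.30 rad from vertical towards +x. Pushed to -y over its top point it falls to 0
- prop_tip (a point): Centre of the 10 mm rubber ball at the rod's upper end, 165 mm from the pivot; the rod is 8 mm thick. At the start the ball touches the underside of the lid's front rail some 22 mm from the front edge. A sideways push of 1 to 3 N near the top moves the rod; the lid sinks with it as it goes over and the rod then drops by its own weight
- flute_a: Finished bamboo flute lying along y in the case, loose on padded saddles, 400 mm long, 23 mm thick; origin under its middle
- flute_b: Second, thinner flute behind it, 360 mm long, 19 mm thick; origin under its middle
- knife: Carving knife with red handle lying on the bench in front of the case, 190 mm long, 12 mm high; origin on the bench under its middle
- sanding_block: Cork sanding block 67 x 102 x 32 mm in front of the right half of the case; origin under its centre
- offcut: Upright bamboo offcut 34 mm across, 75 mm tall, beside the case's left end; origin under its centre
- lacquer: Lacquer jar 54 mm across, 75 mm tall, beside the case's right end; origin under its centre
- brush: Brush lying on the bench left in front; origin under its middle
- glue: White glue bottle 40 mm across, 110 mm tall, right of the case; origin under its centre

How it is judged:
On the way:
1. the rod is down and the lid, still at least 0.5 rad open, rests caught on the fingers (value of joint prop below 0.6 rad and value of joint lid above 0.5 rad and contact force between the fingers and lid_frame above 0.4 N), for 0.15 s.
At the end, for the whole second after the job is handed in: The lid is shut on the rim (within 0.025 rad), the rod lies folded below it (within 0.05 rad of flat), both flutes lie still within 12 mm of where they were and every other thing within 20 mm (value of joint lid below 0.025 rad and value of joint prop below 0.05 rad and linear speed of each of flute_a, flute_b below 0.02 m/s and distance of each of flute_a, flute_b from where it was at the start of the episode below 0.012 m and distance of each of knife, sanding_block, offcut, lacquer, brush, glue from where it was at the start of the episode below 0.02 m); the robot touches nothing.
It fails at once if the lid slams: it closes the last 0.12 rad (25 mm at the front edge) faster than 1.5 rad/s (value of joint lid below 0.12 rad and velocity of joint lid below -1.5 rad/s).
It fails at once if the lid is let fall: faster than 5 rad/s at any angle (more than some 35 mm of free drop at the front edge) (velocity of joint lid below -5 rad/s).
It fails at once if the lid is raised more than 0.2 rad above where the prop held it (value of joint lid above 1.082 rad).
It fails at once if the lid's top is touched with more than 2 N (gripped or pressed) (contact force between any of the arm, the fingers and lid_top above 2 N).
It fails at once if a flute is shifted more than 12 mm, or another thing on the bench more than 20 mm (distance of any of flute_a, flute_b from where it was at the start of the episode above 0.012 m or distance of any of knife, sanding_block, offcut, lacquer, brush, glue from where it was at the start of the episode above 0.02 m).
It also fails if it takes over 51 s, if anything falls off the work surface, if the arm or the gripper's body presses on something with over 40 N, if the wrist force passes 120 N, or if a joint passes its speed limit or range.

### The arm

A 6-joint arm with a two-finger parallel gripper is mounted at the origin on the work surface. World frame = base frame: x ahead of the robot, y to its left, z up, the work surface at z = 0. Lengths are in m, angles in rad, forces in N, time in s.
With the tool pointing down it reaches from about 0.3 to 0.875 m from the base axis. Payload 6.4 kg.
Tool frame: the origin (TCP) lies between the finger pads; the fingertips stand 19 mm ahead of it and the grasp point (between the pads) is the TCP; z points along the fingers, y is the line along which they close (so a half turn about z gives the same grasp; the last joint's range is limited). The gripper opens to 85 mm and grips with 20 to 120 N. Pads are 22 mm wide; open, the fingers measure 114 mm over their backs; the gripper's body (76 mm by 85 mm) begins 54 mm behind the grasp point. The pads swing forward as they close: fully open they stand 13 mm farther back than shut.
Start: joints at [-1.43, 0.181, 1.607, -0, 1.354, -0.206], TCP at [0.195, -0.541, 0.25] pointing down, gripper open.
Joint ranges: [-2.99, 2.99], [-0.89, 2.07], [0.3, 2.58], [-1.14, 4.28], [0, 2.63], [-3.12, 3.12]. Speed limits (rad/s): [2.57, 2.57, 3.01, 3.14, 3.14, 3.14].

### API

Orientations are given as a unit quaternion [x, y, z, w].
In Python, from station import status, eyes, sign_off gives the robot as it stands.
- The arm moves only by the tool arm_command, never from a script. Its argument "motion" is a list of rows, each a list of 3 entries, a list of its own where there are three numbers: the closure, from 0 (fully open) to 1 (shut), then the shift along the tool's x, y, z in mm, then the turn, a rotation vector about the tool's x, y, z in units of 6 degrees (1.0 is 6 degrees). In form: [[gripper, [dx, dy, dz], [rx, ry, rz]], ...]. A call has 1 to 8 rows; each row is the pose to reach, as a shift and turn from the pose commanded when the call began, along the tool's axes at that moment; what a row does not reach only later rows make up. A row lasts 1/12 s, in which the tool goes at most 41.7 mm and 7.16 degrees, less where a joint would pass 70% of its speed; a pose out of reach is approached as far as the arm can. A call with a gripper value outside its range is refused whole. The fingers move at their own pace and stop on an object; the grip force is fixed at half the most. Time passes only in rows, so rows that repeat a pose let the fingers close. It gives the time, the measured TCP pose, the force, the opening and the grip force at its end, in the units of the state.
- status.sense(): the state, without advancing time (a new reading comes with each control period).
- eyes.capture(name): name is "scene" or "top" or "wrist"; returns a dict with "image" (384x512x3 uint8, red, green, blue), "fx", "fy", "cx", "cy" (pixels), "R" (3x3) and "t" (3): a world point X has camera coordinates R X + t; the wrist camera has in their place "tool_from_camera" (4x4, takes a point from camera to tool coordinates, whose origin is the TCP and whose axes are the flange's). Camera axes: x right, y down, z forward; pixel columns grow to the right and rows downward; lengths in m; the calibration is good to about 2 mm. A picture is of the moment at which its call begins: read the wrist's pose just before it. There is no depth.
- sign_off(): hands the job in; it is judged then, once.
The state is a dict: "time_s": time; "q": joint angles; "qd": joint speeds; "tau": joint torques, N m; "eef_pos": TCP position; "tcp_rot": TCP orientation; "ft_force": force on the tool from outside, world axes, zero at the start; "moment": the same for the moment, N m; "opening": opening from 0.0 (shut) to 1.0 (fully open); "grip_force": force on a finger pad.
Only numpy, scipy, OpenCV 4.12 (cv2) and the standard library are available. Lean on these libraries where they do the work, as an engineer would, in place of code of your own. Each camera call takes 0.05 s, during which the arm holds its last target. There are 200 camera calls.

## Working session

There is one attempt and no reset: what is moved stays moved. The work goes in short steps, Python scripts to look and compute and a tool call to move; the robot and the scene stay as the last step left them, time stands still between calls to the robot, and variables do not carry over. Pictures are saved under pics/ and viewed, at most 10 in all, crops included, and the job is handed in when it is done.

Besides the shell and the picture viewer there is one more tool, called after "Emit:" in YAML: its name, and indented under it one key for each argument. arm_command: Moves the arm, as the interface text tells. Its arguments: {"type":"object","properties":{"motion":{"type":"array"}},"required":["motion"]}

```bash
mkdir -p pics; python3 - <<'E'
from station import status,eyes
import cv2,numpy as np
for n in("scene","top"):
    d=eyes.capture(n); cv2.imwrite(f"pics/{n}0.png",cv2.resize(d["image"][:,:,::-1],None,fx=1.5,fy=1.5,interpolation=cv2.INTER_CUBIC))
    np.savez(f"{n}0.npz",**d)
    print(n,d["fx"],d["cx"],d["cy"],np.round(d["R"],3).tolist(),np.round(d["t"],3))
s=status.sense();print(s)
E
```

```text
scene 373.58648493603425 255.2450285206645 193.76328411257717 [[1.0, 0.029, 0.003], [0.021, -0.671, -0.741], [-0.02, 0.741, -0.672]] [-0.569 -0.014  1.116]
top 379.0477996783163 251.7868004470415 185.73105992355303 [[0.015, -1.0, -0.015], [-0.99, -0.013, -0.139], [0.138, 0.017, -0.99]] [-0.074  0.59   1.193]
{'time_s': 0.1, 'q': array([-1.43031156e+00,  1.81471074e-01,  1.60793220e+00, -1.04020463e-05,
        1.35381383e+00, -2.06277163e-01]), 'qd': array([-2.24582277e-03, -1.34026452e-03, -3.55470850e-03, -2.78726624e-05,
       -1.62951074e-03, -1.42872200e-03]), 'tau': array([ 4.77814920e-04, -4.45884275e+01, -3.52239490e+01, -3.24446064e-04,
        4.14369075e-03,  1.32079930e-05]), 'eef_pos': array([ 0.19537292, -0.54027644,  0.2494601 ]), 'tcp_rot': array([ 9.85006617e-01,  1.72514653e-01,  2.16389937e-05, -8.11955822e-04]), 'ft_force': array([ 0.3392311 , -0.13086712,  0.31112462]), 'moment': array([-0.00551057,  0.00264925,  0.02207946]), 'grip_force': 0.0, 'opening': 0.9972667040937655}
```

View pics/scene0.png

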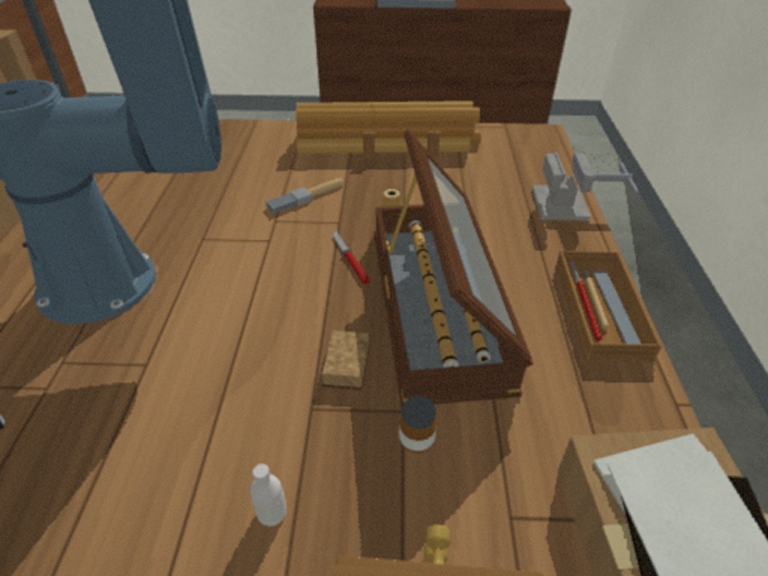

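View pics/top0.png

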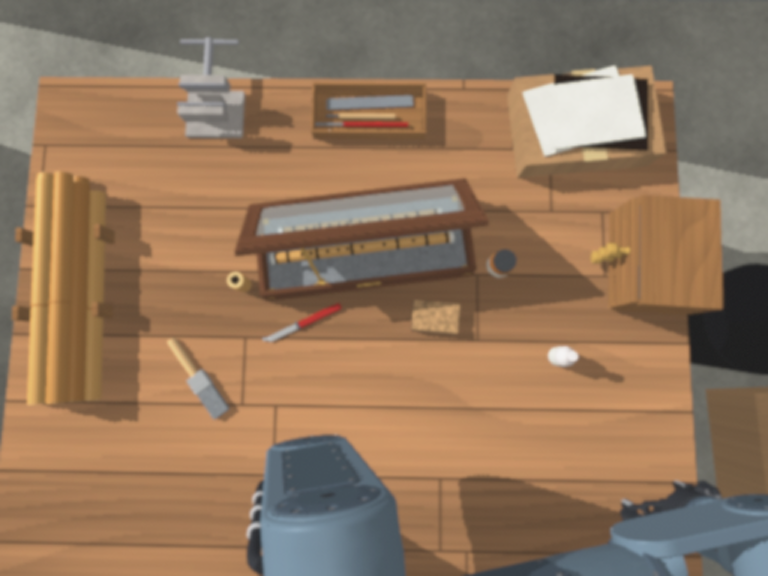

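The scene view shows the rod standing from about (413,180) down to (390,248), with the lid's front rail running (408,135) to (455,295). The top view shows the front rim from (265,297) to (475,272), the knife at (303,323), the block at (436,318), the offcut at (237,281) and the jar at (502,262). I'll zoom in for corners.

```bash
python3 - <<'E'
import cv2,numpy as np
a=np.load("top0.npz")["image"][:,:,::-1]; b=np.load("scene0.npz")["image"][:,:,::-1]
cv2.imwrite("pics/tc.png",cv2.resize(a[110:235,145:345],None,fx=4,fy=4,interpolation=cv2.INTER_CUBIC))
cv2.imwrite("pics/sc.png",cv2.resize(b[80:280,200:360],None,fx=3,fy=3,interpolation=cv2.INTER_CUBIC))
E
```

```text
(no output)
```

View pics/tc.png

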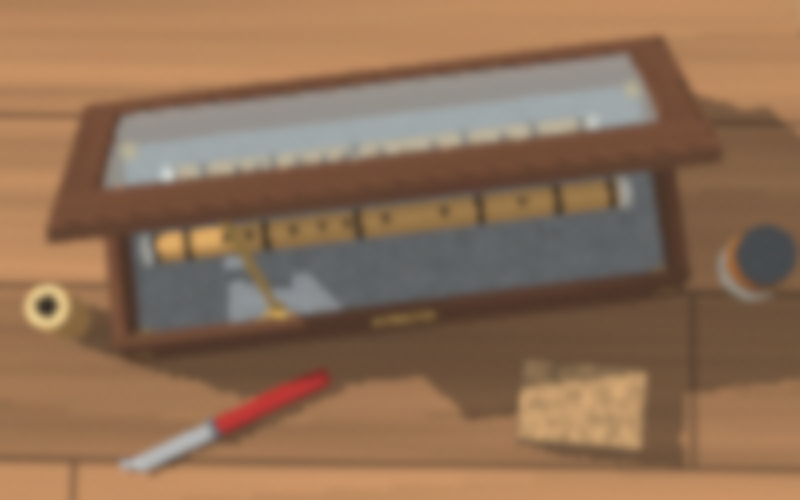

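View pics/sc.png

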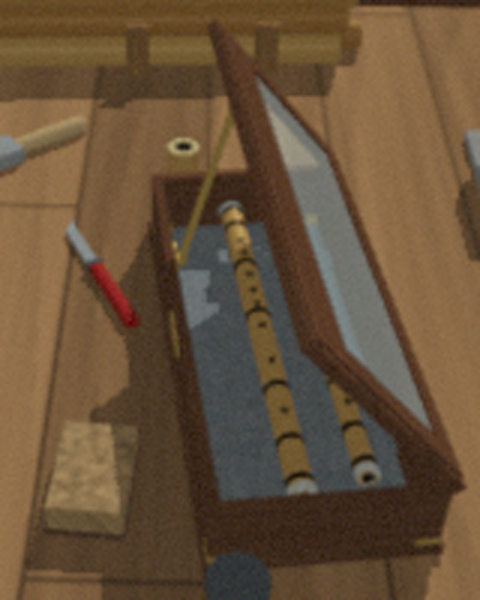

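Top crop: lid front lower corners at (48,240) and (719,158), rim front corners near (116,346) and (687,283). Scene crop: lid corners at (213,32) and (313,348), rim front-left (154,178), rod visible from (186,258) to (230,118).

```bash
cat > h.py <<'E'
import numpy as np
from scipy.optimize import least_squares
from scipy.spatial.transform import Rotation as Rn
cam={n:dict(np.load(f"{n}0.npz")) for n in("top","scene")}
def proj(n,X):
    c=cam[n];p=c["R"]@X+c["t"];return np.array([c["fx"]*p[0]/p[2]+c["cx"],c["fy"]*p[1]/p[2]+c["cy"]])
def plane(n,uv,z):
    c=cam[n];d=c["R"].T@[(uv[0]-c["cx"])/c["fx"],(uv[1]-c["cy"])/c["fy"],1];o=-c["R"].T@c["t"];return o+d*(z-o[2])/d[2]
tc=lambda u,v:np.array([145+u/4,110+v/4])
sc=lambda u,v:np.array([200+u/3,80+v/3])
def lidpt(a,x,y,z=0): return np.array([95-x*np.cos(a)+z*np.sin(a),y,75.5+x*np.sin(a)+z*np.cos(a)])/1e3
def rod(q,r=165): return np.array([-78+r*np.sin(q)*np.sin(.3),100-r*np.cos(q),62+r*np.sin(q)*np.cos(.3)])/1e3
def W(p,X): c,s=np.cos(p[2]),np.sin(p[2]);return np.array([p[0]+c*X[0]-s*X[1],p[1]+s*X[0]+c*X[1],X[2]])
E
python3 - <<'E'
from h import *
L=lidpt(.88,212,234);Rr=lidpt(.88,212,-234)
obs=[("top",tc(48,240),L),("top",tc(719,158),Rr),("top",tc(116,346),np.array([-.095,.23,.075])),("top",tc(687,283),np.array([-.095,-.23,.075])),
("scene",sc(213,32),L),("scene",sc(313,348),Rr),("scene",sc(154,178),np.array([-.095,.23,.075])),("scene",sc(230,118),rod(1.67)),("top",tc(280,315),rod(1.67,5))]
f=lambda p:np.concatenate([proj(n,W(p,X))-uv for n,uv,X in obs])
r=least_squares(f,[.6,0,0],loss="soft_l1");print(r.x,r.fun.reshape(-1,2).round(1))
p=r.x;np.save("case.npy",p)
for nm,n,uv,z in[("knife tip","top",tc(122,466),.005),("knife butt","top",tc(328,375),.008),("block a","top",tc(520,365),.032),("block b","top",tc(648,372),.032),("block c","top",tc(642,448),.032),("block d","top",tc(518,438),.032),("offcut","top",tc(47,306),.075),("jar","top",tc(765,255),.075)]:
    X=plane(n,uv,z);c,s=np.cos(p[2]),np.sin(p[2]);d=X[:2]-p[:2];print(nm,X.round(3),"case",np.round([c*d[0]+s*d[1],-s*d[0]+c*d[1]],3))
print("tip",W(p,rod(1.67)),rod(1.67),"pivot",W(p,rod(0,0)),"edge",W(p,lidpt(.88,212,0)),lidpt(.88,212,0))
E
```

```text
[ 0.67479684 -0.03486586  0.13857039] [[ 0.2  0.2]
 [ 1.2 -0.4]
 [-0.4 -0.2]
 [ 1.3 -2.5]
 [-2.2 -2.4]
 [-3.5  0.9]
 [-0.9 -1.7]
 [ 1.7 -4.4]
 [-1.  -2.9]]
knife tip [0.456 0.185 0.005] case [-0.186  0.248]
knife butt [0.534 0.016 0.008] case [-0.133  0.07 ]
block a [ 0.542 -0.142  0.032] case [-0.147 -0.088]
block b [ 0.538 -0.246  0.032] case [-0.165 -0.19 ]
block c [ 0.476 -0.241  0.032] case [-0.225 -0.177]
block d [ 0.483 -0.141  0.032] case [-0.205 -0.079]
offcut [0.579 0.235 0.075] case [-0.057  0.28 ]
jar [ 0.628 -0.333  0.075] case [-0.088 -0.289]
tip [0.62953052 0.07628887 0.21885551] [-0.02947891  0.11634177  0.21885551] pivot [0.58373178 0.05340165 0.062     ] edge [ 0.63510495 -0.04040146  0.23889664] [-0.04007604  0.          0.23889664]
```

```bash
cat >> h.py <<'E'
def target(p,a,s,gap,y,phi=.88,thick=14.5):
    """closed fingers under lid at angle a: tip inserted s mm past the edge, back gap mm below edge; case y in mm"""
    P=lidpt(a,212,y)*1e3; z=np.array([np.cos(phi),0,-np.sin(phi)]);n=np.array([np.sin(phi),0,np.cos(phi)])
    t=(P+z*s-n*gap-19*z-thick*n)/1e3
    Rc=np.column_stack([[0,1,0],n,z]); return W(p,t),Rn.from_euler("z",p[2])*Rn.from_matrix(Rc)
def delta(s,X,R):
    R0=Rn.from_quat(s["tcp_rot"]);d=R0.inv().apply(X-s["eef_pos"])*1e3;r=(R0.inv()*R).as_rotvec(degrees=True)/6
    print("shift",d.round(1).tolist(),"turn",r.round(2).tolist())
def show(s): print("t",s["time_s"],"f",s["ft_force"].round(2),"pos",s["eef_pos"].round(4),"q",s["q"].round(2))
E
python3 - <<'E'
from h import *
from station import status
p=np.load("case.npy");s=status.sense()
X,R=target(p,.88,-40,60,150);print(X);delta(s,X,R)
E
```

```text
[0.52028462 0.09503696 0.23690248]
shift [521.5, -487.1, 13.5] turn [-5.54, 4.47, -12.46]
```

Emit:
arm_command:
  motion:
    - [1,[521,-487,13],[-5.54,4.47,-12.46]]
    - [1,[521,-487,13],[-5.54,4.47,-12.46]]
    - [1,[521,-487,13],[-5.54,4.47,-12.46]]
    - [1,[521,-487,13],[-5.54,4.47,-12.46]]
    - [1,[521,-487,13],[-5.54,4.47,-12.46]]
    - [1,[521,-487,13],[-5.54,4.47,-12.46]]
    - [1,[521,-487,13],[-5.54,4.47,-12.46]]
    - [1,[521,-487,13],[-5.54,4.47,-12.46]]

```text
time_s: 0.77
eef_pos: [0.3475, -0.2419, 0.2438]
tcp_rot: [0.791, 0.563, 0.18, 0.157]
ft_force: [-0.0, -0.5, 0.3]
opening: -0.001
grip_force: 0.0
```

```bash
cat > n.py <<'E'
from h import *
from station import status
import sys
p=np.load("case.npy");s=status.sense();show(s)
a,i,g,y=map(float,sys.argv[1:5]);X,R=target(p,a,i,g,y);delta(s,X,R)
E
python3 n.py .88 -40 60 150
```

```text
t 0.7667 f [-0.   -0.49  0.34] pos [ 0.3475 -0.2419  0.2438] q [-1.22 -0.47  2.26  0.47  1.17 -1.03]
shift [370.5, 34.6, 70.4] turn [-1.83, 1.49, -4.11]
```

Emit:
arm_command:
  motion:
    - [1,[370,35,70],[-1.83,1.49,-4.11]]
    - [1,[370,35,70],[-1.83,1.49,-4.11]]
    - [1,[370,35,70],[-1.83,1.49,-4.11]]
    - [1,[370,35,70],[-1.83,1.49,-4.11]]
    - [1,[370,35,70],[-1.83,1.49,-4.11]]
    - [1,[370,35,70],[-1.83,1.49,-4.11]]
    - [1,[370,35,70],[-1.83,1.49,-4.11]]
    - [1,[370,35,70],[-1.83,1.49,-4.11]]

```text
time_s: 1.43
eef_pos: [0.4965, 0.0441, 0.2392]
tcp_rot: [0.62, 0.708, 0.255, 0.223]
ft_force: [0.8, -2.1, 0.1]
opening: 0.002
grip_force: 0.0
```

```bash
python3 n.py .88 -40 60 150
```

```text
t 1.4333 f [ 0.82 -2.14  0.11] pos [0.4965 0.0441 0.2392] q [-0.33 -0.42  2.31  0.48  0.67 -0.76]
shift [47.4, 21.9, 21.2] turn [0.01, 0.03, -0.05]
```

Emit:
arm_command:
  motion:
    - [1,[47,22,21],[0.0,0.0,0]]
    - [1,[47,22,21],[0,0,0]]
    - [1,[47,22,21],[0,0,0]]
    - [1,[47,22,21],[0,0,0]]

```text
time_s: 1.77
eef_pos: [0.5192, 0.0943, 0.2356]
tcp_rot: [0.619, 0.71, 0.254, 0.221]
ft_force: [0.5, -0.2, 0.0]
opening: -0.0
grip_force: 0.0
```

```bash
python3 n.py .88 -40 60 150; python3 - <<'E'
from station import status,eyes
import cv2,numpy as np
s=status.sense()
d=eyes.capture("wrist");np.savez("w1.npz",pos=s["eef_pos"],rot=s["tcp_rot"],**d);print(np.round(d["tool_from_camera"],3),d["fx"],d["cx"],d["cy"])
e=eyes.capture("scene");np.savez("s1.npz",**e)
w=cv2.resize(d["image"],(512,384)); c=cv2.resize(e["image"][70:198,250:346],(288,384),interpolation=cv2.INTER_CUBIC)
cv2.imwrite("pics/w1.png",np.hstack([w,c])[:,:,::-1])
E
```

```text
t 1.7667 f [ 0.47 -0.16  0.04] pos [0.5192 0.0943 0.2356] q [-0.15 -0.31  2.25  0.35  0.57 -0.52]
shift [0.6, 1.7, -0.2] turn [-0.04, -0.0, -0.02]
[[ 0.    -0.956 -0.294  0.075]
 [ 1.    -0.     0.001 -0.   ]
 [-0.001 -0.294  0.956 -0.123]
 [ 0.     0.     0.     1.   ]] 332.64144918261127 258.56531640272334 187.11874693099003
```

View pics/w1.png

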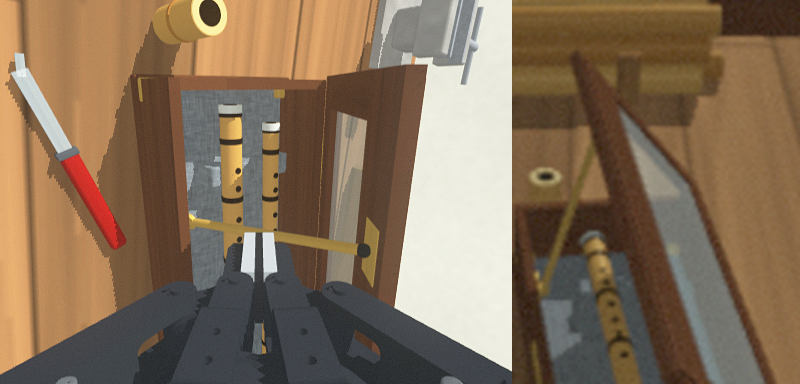

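The wrist view shows the rod from its pivot near (192,217) to the ball at (364,250), the lid's front edge from (427,66) to (395,305), the outer front-left rim corner at (134,76), and the fingertips near (260,240). I refit the case pose with these points.

```bash
python3 - <<'E'
from h import *
w=dict(np.load("w1.npz"));T=np.eye(4);T[:3,:3]=Rn.from_quat(w["rot"]).as_matrix();T[:3,3]=w["pos"]
C=np.linalg.inv(T@w["tool_from_camera"]);cam["w"]=dict(R=C[:3,:3],t=C[:3,3],fx=w["fx"],fy=w["fy"],cx=w["cx"],cy=w["cy"])
L=lidpt(.88,212,234);Rr=lidpt(.88,212,-234);F=np.array([-.095,.23,.075])
obs=[("w",(364,250),rod(1.67)),("w",(192,217),rod(0,0)),("w",(427,66),L),("w",(134,76),F),("w",(182,90),np.array([-.085,.22,.075])),
("top",tc(48,240),L),("top",tc(719,158),Rr),("top",tc(116,346),F),("top",tc(687,283),np.array([-.095,-.23,.075]))]
f=lambda p:np.concatenate([proj(n,W(p,X))-uv for n,uv,X in obs])
old=np.load("case.npy");print(f(old).reshape(-1,2).round(1).tolist())
r=least_squares(f,old,loss="soft_l1");print(r.x,r.fun.reshape(-1,2).round(1).tolist())
r2=least_squares(lambda p:f(p)[:10],old);print("wrist only",r2.x,r2.fun.reshape(-1,2).round(1).tolist())
np.save("case.npy",r.x)
E
python3 n.py .88 0 25 150;python3 n.py .88 45 25 150
```

```text
[[0.8, 0.3], [-1.4, 4.0], [-19.1, -1.9], [34.8, 1.1], [-0.6, 0.3], [0.2, 0.2], [1.2, -0.4], [-0.4, -0.2], [1.3, -2.5]]
[ 0.67404931 -0.03506436  0.131745  ] [[0.8, 0.2], [-1.5, 3.6], [-18.3, -2.3], [35.7, 0.4], [0.2, -0.3], [0.2, -0.1], [1.2, 0.4], [-0.6, -0.4], [1.2, -1.8]]
wrist only [ 0.67585351 -0.03192521  0.16691792] [[-0.5, -1.4], [-2.7, 3.9], [-23.9, -5.6], [28.6, 1.0], [-6.1, 0.0]]
t 1.8667 f [-0.43 -0.41  0.21] pos [0.5194 0.0921 0.236 ] q [-0.16 -0.31  2.25  0.35  0.57 -0.52]
shift [3.6, 36.9, 40.2] turn [-0.03, -0.02, -0.01]
t 1.8667 f [-0.43 -0.41  0.21] pos [0.5194 0.0921 0.236 ] q [-0.16 -0.31  2.25  0.35  0.57 -0.52]
shift [3.5, 37.0, 85.2] turn [-0.03, -0.02, -0.01]
```

Emit:
arm_command:
  motion:
    - [1,[3,10,30],[0,0,0]]
    - [1,[3,20,55],[0,0,0]]
    - [1,[3,35,82],[0,0,0]]
    - [1,[3,40,85],[0,0,0]]
    - [1,[3,45,85],[0,0,0]]
    - [1,[3,47,85],[0,0,0]]
    - [1,[3,47,85],[0,0,0]]

```text
time_s: 2.45
eef_pos: [0.6089, 0.1066, 0.202]
tcp_rot: [0.62, 0.708, 0.255, 0.222]
ft_force: [-0.9, -1.0, 0.2]
opening: 0.003
grip_force: 0.1
```

```bash
python3 n.py .88 45 5 150; python3 - <<'E'
from station import status,eyes
import cv2,numpy as np
d=eyes.capture("wrist");e=eyes.capture("scene")
w=cv2.resize(d["image"],(512,384)); c=cv2.resize(e["image"][70:198,250:346],(288,384),interpolation=cv2.INTER_CUBIC)
cv2.imwrite("pics/w2.png",np.hstack([w,c])[:,:,::-1])
E
```

```text
t 2.45 f [-0.95 -1.01  0.23] pos [0.6089 0.1066 0.202 ] q [-0.09 -0.01  2.07  0.35  0.42 -0.49]
shift [1.0, 8.6, 1.3] turn [-0.01, -0.01, -0.01]
```

View pics/w2.png

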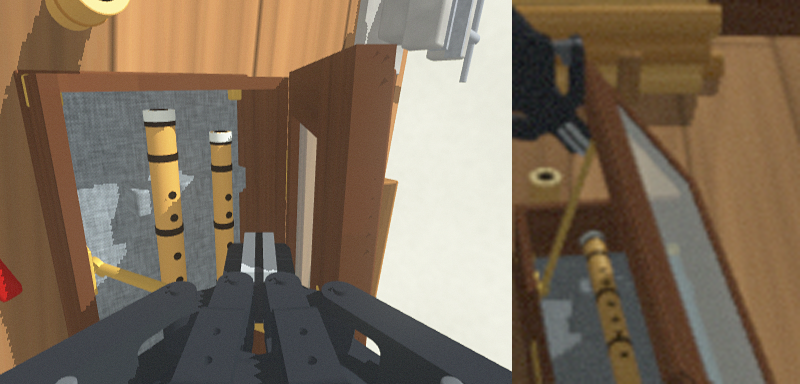

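Fingers are under the front rail with the rod on their -y side; the linkage knuckles widen about 45 mm from the tip, so I back out to about 36 mm insertion and probe up gently.

Emit:
arm_command:
  motion:
    - [1,[0,3,-4],[0,0,0]]
    - [1,[0,5,-8],[0,0,0]]
    - [1,[0,6,-8],[0,0,0]]
    - [1,[0,6,-8],[0,0,0]]
    - [1,[0,6,-8],[0,0,0]]
    - [1,[0,6,-8],[0,0,0]]

```text
time_s: 3.05
eef_pos: [0.6084, 0.1078, 0.2107]
tcp_rot: [0.62, 0.708, 0.255, 0.222]
ft_force: [-0.5, 0.3, 0.3]
opening: -0.001
grip_force: 0.0
```

```bash
python3 n.py .88 36 0 150
```

```text
t 3.05 f [-0.52  0.35  0.33] pos [0.6084 0.1078 0.2107] q [-0.09 -0.02  2.06  0.33  0.45 -0.47]
shift [-0.2, 8.3, -0.8] turn [-0.02, -0.02, -0.0]
```

Emit:
arm_command:
  motion:
    - [1,[0,2,0],[0,0,0]]
    - [1,[0,4,0],[0,0,0]]
    - [1,[0,5,0],[0,0,0]]
    - [1,[0,5,0],[0,0,0]]
    - [1,[0,5,0],[0,0,0]]

```text
time_s: 3.47
eef_pos: [0.6124, 0.1082, 0.2139]
tcp_rot: [0.62, 0.708, 0.255, 0.222]
ft_force: [0.1, 0.1, 0.3]
opening: 0.002
grip_force: 0.0
```

```bash
python3 n.py .88 36 0 150
```

```text
t 3.4667 f [0.1  0.07 0.25] pos [0.6124 0.1082 0.2139] q [-0.08 -0.02  2.05  0.32  0.45 -0.46]
shift [-0.1, 3.2, -0.9] turn [-0.02, -0.02, -0.0]
```

Emit:
arm_command:
  motion:
    - [1,[0,1,0],[0,0,0]]
    - [1,[0,2,0],[0,0,0]]
    - [1,[0,2,0],[0,0,0]]
    - [1,[0,2,0],[0,0,0]]

```text
time_s: 3.8
eef_pos: [0.6138, 0.1084, 0.2151]
tcp_rot: [0.62, 0.708, 0.255, 0.222]
ft_force: [-0.5, -0.6, -0.4]
opening: -0.001
grip_force: 0.3
```

```bash
python3 n.py .88 36 0 150
```

```text
t 3.8 f [-0.51 -0.58 -0.42] pos [0.6138 0.1084 0.2151] q [-0.08 -0.02  2.05  0.32  0.45 -0.46]
shift [-0.1, 1.3, -0.8] turn [-0.02, -0.02, -0.0]
```

Emit:
arm_command:
  motion:
    - [1,[0,1,0],[0,0,0]]
    - [1,[0,2,0],[0,0,0]]
    - [1,[0,2,0],[0,0,0]]
    - [1,[0,2,0],[0,0,0]]

```text
time_s: 4.13
eef_pos: [0.6152, 0.1086, 0.2163]
tcp_rot: [0.62, 0.708, 0.255, 0.222]
ft_force: [-1.8, -1.6, -0.8]
opening: 0.0
grip_force: 0.8
```

```bash
python3 n.py .88 36 0 150
```

```text
t 4.1333 f [-1.77 -1.57 -0.82] pos [0.6152 0.1086 0.2163] q [-0.08 -0.01  2.04  0.32  0.46 -0.45]
shift [-0.2, -0.6, -0.8] turn [-0.02, -0.02, -0.0]
```

Emit:
arm_command:
  motion:
    - [1,[0,-4,0],[0,0,0]]
    - [1,[-5,-4,0],[0,0,0]]
    - [1,[-12,-4,0],[0,0,0]]
    - [1,[-18,-4,0],[0,0,0]]
    - [1,[-24,-4,0],[0,0,0]]
    - [1,[-30,-4,0],[0,0,0]]
    - [1,[-36,-4,0],[0,0,0]]
    - [1,[-42,-4,0],[0,0,0]]

```text
time_s: 4.8
eef_pos: [0.6183, 0.066, 0.2143]
tcp_rot: [0.62, 0.708, 0.255, 0.222]
ft_force: [0.3, 1.1, 1.6]
opening: -0.004
grip_force: 0.7
```

```bash
python3 n.py .88 36 4 60; python3 - <<'E'
from station import status,eyes
import cv2,numpy as np
d=eyes.capture("wrist");e=eyes.capture("scene")
w=cv2.resize(d["image"],(512,384)); c=cv2.resize(e["image"][70:198,250:346],(288,384),interpolation=cv2.INTER_CUBIC)
cv2.imwrite("pics/w3.png",np.hstack([w,c])[:,:,::-1])
E
```

```text
t 4.8 f [0.28 1.11 1.59] pos [0.6183 0.066  0.2143] q [-0.18 -0.02  2.05  0.44  0.48 -0.64]
shift [-47.5, -1.3, -0.8] turn [-0.01, -0.02, -0.0]
```

View pics/w3.png

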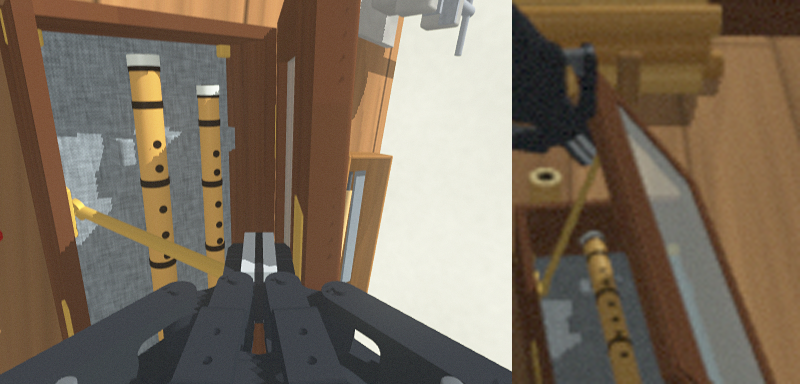

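The rod stands against the finger's -y side near (220,265), with the push force registering. I continue the sweep.

Emit:
arm_command:
  motion:
    - [1,[-7,0,0],[0,0,0]]
    - [1,[-14,0,0],[0,0,0]]
    - [1,[-21,0,0],[0,0,0]]
    - [1,[-28,0,0],[0,0,0]]
    - [1,[-34,0,0],[0,0,0]]
    - [1,[-40,0,0],[0,0,0]]
    - [1,[-40,0,0],[0,0,0]]

```text
time_s: 5.48
eef_pos: [0.623, 0.0262, 0.2134]
tcp_rot: [0.62, 0.708, 0.254, 0.222]
ft_force: [-2.0, 0.2, -0.6]
opening: -0.003
grip_force: 1.4
```

```bash
python3 n.py .88 36 4 60; python3 - <<'E'
from station import status,eyes
import cv2,numpy as np
d=eyes.capture("wrist");e=eyes.capture("scene")
w=cv2.resize(d["image"],(512,384)); c=cv2.resize(e["image"][70:198,250:346],(288,384),interpolation=cv2.INTER_CUBIC)
cv2.imwrite("pics/w4.png",np.hstack([w,c])[:,:,::-1])
E
```

```text
t 5.4833 f [-2.04  0.19 -0.55] pos [0.623  0.0262 0.2134] q [-0.27 -0.01  2.04  0.53  0.52 -0.79]
shift [-7.4, -0.4, -1.1] turn [-0.03, -0.02, -0.01]
```

View pics/w4.png

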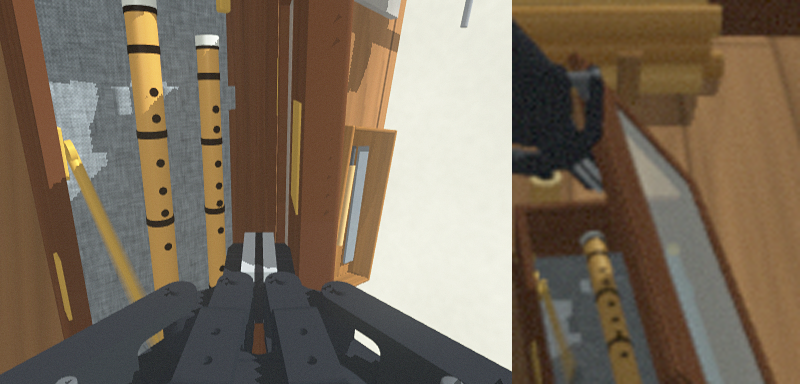

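The rod has left the fingers, falling toward -y (from (70,150) toward (140,300)), and the lid rests on the fingers. I hold, then plan the lowering.

Emit:
arm_command:
  motion:
    - [1,[0,0,0],[0,0,0]]
    - [1,[0,0,0],[0,0,0]]
    - [1,[0,0,0],[0,0,0]]
    - [1,[0,0,0],[0,0,0]]
    - [1,[0,0,0],[0,0,0]]
    - [1,[0,0,0],[0,0,0]]

```text
time_s: 6.08
eef_pos: [0.6232, 0.0269, 0.2138]
tcp_rot: [0.62, 0.708, 0.255, 0.222]
ft_force: [-1.4, -2.9, 1.1]
opening: 0.0
grip_force: 1.2
```

```bash
python3 n.py .86 36 0 67; python3 - <<'E'
from h import *
p=np.load("case.npy")
A=np.r_[np.linspace(.86,.14,25),np.linspace(.12,0,9)[:]]
def pt(a):return target(p,a,18+18*np.clip((a-.4)/.46,0,1),0,67)
P=[pt(a) for a in A];R0=P[0][1].inv()
for k in range(0,len(P)-1,8):
    print(f"from a={A[k]:.2f}",[R0.apply(P[j][0]-P[k][0]).__mul__(1e3).round(1)[1:].tolist() for j in range(k+1,min(k+9,len(P)))])
from station import eyes
import cv2
e=eyes.capture("scene");cv2.imwrite("pics/s5.png",cv2.resize(e["image"][70:280,200:360],None,fx=2.5,fy=2.5)[:,:,::-1])
E
```

```text
t 6.0833 f [-1.39 -2.95  1.12] pos [0.6232 0.0269 0.2138] q [-0.27 -0.01  2.04  0.53  0.52 -0.79]
shift [-1.1, -1.1, -0.9] turn [-0.02, -0.02, -0.0]
from a=0.86 [[-6.4, -1.0], [-12.7, -1.7], [-19.0, -2.3], [-25.3, -2.7], [-31.6, -2.9], [-37.9, -2.9], [-44.1, -2.7], [-50.3, -2.3]]
from a=0.62 [[-6.1, 0.6], [-12.2, 1.3], [-18.2, 2.2], [-24.1, 3.3], [-30.0, 4.6], [-35.8, 6.0], [-41.5, 7.6], [-47.1, 10.2]]
from a=0.38 [[-5.5, 3.1], [-11.0, 6.4], [-16.3, 9.9], [-21.5, 13.5], [-26.7, 17.3], [-31.7, 21.2], [-36.6, 25.3], [-41.3, 29.5]]
from a=0.14 [[-3.1, 2.9], [-5.4, 5.1], [-7.6, 7.3], [-9.9, 9.6], [-12.1, 11.9], [-14.2, 14.3], [-16.3, 16.6], [-18.4, 19.0]]
from a=0.01 [[-2.0, 2.4]]
```

View pics/s5.png

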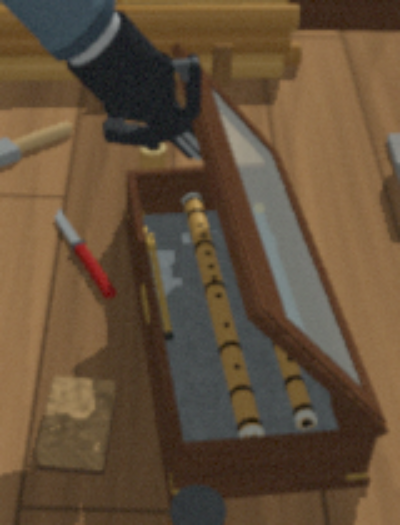

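The rod lies flat inside the front wall from (150,230) to (167,335), the lid is held on the fingers. Lowering.

Emit:
arm_command:
  motion:
    - [1,[0,-6,-1],[0,0,0]]
    - [1,[0,-13,-2],[0,0,0]]
    - [1,[0,-19,-2.3],[0,0,0]]
    - [1,[0,-25,-2.7],[0,0,0]]
    - [1,[0,-32,-3],[0,0,0]]
    - [1,[0,-38,-3],[0,0,0]]
    - [1,[0,-44,-3],[0,0,0]]
    - [1,[0,-50,-2.3],[0,0,0]]

```text
time_s: 6.8
eef_pos: [0.5829, 0.0216, 0.1833]
tcp_rot: [0.62, 0.708, 0.255, 0.222]
ft_force: [-0.8, 0.3, -2.0]
opening: 0.002
grip_force: 0.9
```

```bash
python3 n.py .62 26.6 0 67
```

```text
t 6.8 f [-0.76  0.31 -2.03] pos [0.5829 0.0216 0.1833] q [-0.31 -0.05  2.16  0.64  0.48 -0.94]
shift [-1.2, -0.6, -0.8] turn [-0.02, -0.02, -0.0]
```

Emit:
arm_command:
  motion:
    - [1,[0,-6,0.6],[0,0,0]]
    - [1,[0,-12,1.3],[0,0,0]]
    - [1,[0,-18,2],[0,0,0]]
    - [1,[0,-24,3],[0,0,0]]
    - [1,[0,-30,4.5],[0,0,0]]
    - [1,[0,-36,6],[0,0,0]]
    - [1,[0,-41.5,7.5],[0,0,0]]
    - [1,[0,-47,10],[0,0,0]]

```text
time_s: 7.47
eef_pos: [0.5534, 0.0176, 0.1458]
tcp_rot: [0.62, 0.708, 0.255, 0.222]
ft_force: [-0.7, 0.4, -2.1]
opening: 0.003
grip_force: 1.0
```

```bash
python3 n.py .38 18 0 67
```

```text
t 7.4667 f [-0.66  0.37 -2.06] pos [0.5534 0.0176 0.1458] q [-0.35 -0.04  2.25  0.8   0.43 -1.14]
shift [-1.1, -0.8, -0.6] turn [-0.02, -0.02, -0.0]
```

Emit:
arm_command:
  motion:
    - [1,[0,-5.5,3],[0,0,0]]
    - [1,[0,-11,6.5],[0,0,0]]
    - [1,[0,-16,10],[0,0,0]]
    - [1,[0,-21.5,13.5],[0,0,0]]
    - [1,[0,-26.5,17.5],[0,0,0]]
    - [1,[0,-31.5,21],[0,0,0]]
    - [1,[0,-36.5,25],[0,0,0]]
    - [1,[0,-41,29.5],[0,0,0]]

```text
time_s: 8.13
eef_pos: [0.5404, 0.0159, 0.0966]
tcp_rot: [0.62, 0.708, 0.254, 0.222]
ft_force: [-4.0, -1.0, -1.4]
opening: -0.004
grip_force: 2.3
```

```bash
python3 n.py .14 18 0 67
```

```text
t 8.1333 f [-4.04 -1.02 -1.37] pos [0.5404 0.0159 0.0966] q [-0.37  0.06  2.29  1.09  0.35 -1.47]
shift [-1.1, -0.7, -0.6] turn [-0.03, -0.01, -0.0]
```

Emit:
arm_command:
  motion:
    - [1,[0,-3,2.5],[0,0,0]]
    - [1,[0,-5.5,5],[0,0,0]]
    - [1,[0,-7.5,7],[0,0,0]]
    - [1,[0,-10,9.5],[0,0,0]]
    - [1,[0,-12,12],[0,0,0]]
    - [1,[0,-14,14],[0,0,0]]
    - [1,[0,-16.5,16.5],[0,0,0]]
    - [1,[0,-18.5,18.5],[0,0,0]]

```text
time_s: 8.8
eef_pos: [0.538, 0.0156, 0.0707]
tcp_rot: [0.62, 0.708, 0.254, 0.222]
ft_force: [-1.2, 0.5, -2.0]
opening: -0.002
grip_force: 1.4
```

```bash
python3 n.py .0 18 0 67
```

```text
t 8.8 f [-1.21  0.52 -1.98] pos [0.538  0.0156 0.0707] q [-0.37  0.13  2.3   1.3   0.32 -1.69]
shift [-1.1, -2.8, 2.4] turn [-0.03, -0.01, -0.0]
```

Emit:
arm_command:
  motion:
    - [1,[0,-1,0.8],[0,0,0]]
    - [1,[0,-2,1.6],[0,0,0]]
    - [1,[0,-3,2.4],[0,0,0]]
    - [1,[0,-4,2.4],[0,0,0]]
    - [1,[0,-5,2.4],[0,0,0]]
    - [1,[0,-6,2.4],[0,0,0]]
    - [1,[0,-8,2.4],[0,0,0]]
    - [1,[0,-10,2.4],[0,0,0]]

```text
time_s: 9.47
eef_pos: [0.5327, 0.0149, 0.0635]
tcp_rot: [0.62, 0.708, 0.255, 0.222]
ft_force: [-0.3, 0.6, 0.6]
opening: 0.001
grip_force: 0.0
```

```bash
python3 n.py .0 18 0 67; python3 - <<'E'
from station import status,eyes
import cv2,numpy as np
d=eyes.capture("wrist");e=eyes.capture("scene")
w=cv2.resize(d["image"],(512,384)); c=cv2.resize(e["image"][85:277,212:356],(288,384),interpolation=cv2.INTER_CUBIC)
cv2.imwrite("pics/w6.png",np.hstack([w,c])[:,:,::-1])
E
```

```text
t 9.4667 f [-0.33  0.57  0.59] pos [0.5327 0.0149 0.0635] q [-0.38  0.14  2.31  1.38  0.33 -1.78]
shift [-1.1, 6.0, 0.3] turn [-0.01, -0.02, 0.0]
```

View pics/w6.png

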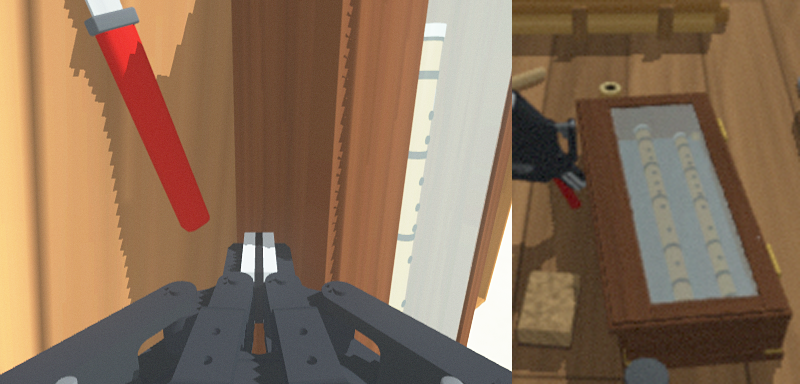

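The lid is shut with contact force gone, and the fingers sit free in front of the case. I retreat along the tool axis.

Emit:
arm_command:
  motion:
    - [1,[0,-1,-10],[0,0,0]]
    - [1,[0,-1,-25],[0,0,0]]
    - [1,[0,-1,-45],[0,0,0]]
    - [1,[0,-1,-65],[0,0,0]]
    - [1,[0,-1,-85],[0,0,0]]
    - [1,[0,-1,-100],[0,0,0]]
    - [1,[0,-1,-100],[0,0,0]]
    - [1,[0,-1,-100],[0,0,0]]

```text
time_s: 10.23
eef_pos: [0.4692, 0.0058, 0.1406]
tcp_rot: [0.62, 0.708, 0.255, 0.223]
ft_force: [-0.2, -0.0, -1.0]
opening: -0.002
grip_force: 0.0
```

```bash
python3 - <<'E'
from h import *
from station import status,eyes,sign_off
show(status.sense());d=eyes.capture("top")["image"]
a=cam["top"]["image"].astype(int)
print("diff of block/jar/offcut/glue patches",[int(abs(a[y0:y1,x0:x1]-d[y0:y1,x0:x1]).mean()) for x0,x1,y0,y1 in[(273,308,198,224),(322,346,164,186),(148,166,178,196),(362,388,226,246)]])
print(sign_off())
E
```

```text
t 10.2333 f [-0.2  -0.   -0.96] pos [0.4692 0.0058 0.1406] q [-0.5  -0.28  2.45  0.84  0.53 -1.28]
diff of block/jar/offcut/glue patches [6, 11, 1, 1]
the job is handed in; nothing more can be done
None
```

I handed the job in at about 10 s on the robot's clock: the rod was swept down flat inside the case, and the lid was caught on the backs of the fingers at about 0.86 rad by my model, lowered shut without slamming, and left with the gripper well clear. Apart from image changes of 6 and 11 grey levels over the sanding block and jar, probably from the moved lid shadow, I saw nothing else disturbed, and sign-off returned no verdict.

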